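# Tip the rivet tote to its pouring corner and hold it over the dish

### The job

Be my third hand: I am going to rake the brass rivets out over the lip of the blue tote into the steel dish. Pick the tote up with a light grip (thin plastic: no more than about 50 N), tilt it so that all five rivets slide together against the lip in its cut-off corner without spilling any, and finish while holding it like that, tilted and steady in the air, with the lip over the middle of the dish and a few centimetres above it, clear of dish and bench. Leave the dish, hammer, tape and marker where they are.

Things in the scene. Friction and masses are not known exactly. Their poses are not given: they have to be found in the camera images.
- tote: Open blue plastic parts tote, 150 x 120 x 40 mm (x, y, z), walls 4 mm, 0.2 to 0.3 kg, loose on the bench. Origin under its centre at foot level, z up; inner floor at z = 6 mm. A bridge handle spans it along y over x = 0. Its corner at (-x, -y) is cut off at 45 degrees and has only a low lip. Slippery inside: rivets slide from about 12 degrees of tilt and creep along a wall into the corner at 20 to 25.
- tote_handle (a point): Centre of the tote's handle: a rounded black bar, 16 mm wide (along tote x), 16 mm high and 130 mm long (along tote y), at 0, 0, 72 mm in the tote's frame; axes as the tote's. Its underside is 22 mm above the tote's rim, with free space on both sides; grip it across its 16 mm width. It is rigid with the tote.
- tote_lip (a point): Middle of the top edge of the low lip in the cut-off corner of the tote, at -56, -41, 18 mm in the tote's frame; a 12 mm pouring tongue juts out beyond it. The lip is 54 mm long and stands 12 mm above the inner floor; the tote is to be tipped toward the side where it lies, i.e. along (-1, -1) of the tote's x and y.
- dish: Round open steel parts dish on a rubber foot, loose, 0.4 kg, 124 mm across at the rim (120 mm inside), 32 mm high; origin under its centre, at bench level.
- hammer: Cobbler's hammer with a wooden handle, lying loose, 96 x 248 x 33 mm; a bystander. Origin under its centre.
- tape: Roll of white tape, 80 mm across and 18 mm high, lying loose; a bystander. Origin under its centre.
- marker: White marker with a blue cap, 130 mm long, 15 mm thick, lying loose; a bystander. Origin under its centre.
- rivet_1: Brass strap rivet 1 of five, lying head down, loose on the tote's floor: head 14 mm across and 4 mm thick, shank 8 mm thick pointing up, 12 mm tall in all, 10 g. Origin under its head; z along the shank.
- rivet_2: Brass strap rivet 2 of five, lying head down, loose on the tote's floor: head 14 mm across and 4 mm thick, shank 8 mm thick pointing up, 12 mm tall in all, 10 g. Origin under its head; z along the shank.
- rivet_3: Brass strap rivet 3 of five, lying head down, loose on the tote's floor: head 14 mm across and 4 mm thick, shank 8 mm thick pointing up, 12 mm tall in all, 10 g. Origin under its head; z along the shank.
- rivet_4: Brass strap rivet 4 of five, lying head down, loose on the tote's floor: head 14 mm across and 4 mm thick, shank 8 mm thick pointing up, 12 mm tall in all, 10 g. Origin under its head; z along the shank.
- rivet_5: Brass strap rivet 5 of five, lying head down, loose on the tote's floor: head 14 mm across and 4 mm thick, shank 8 mm thick pointing up, 12 mm tall in all, 10 g. Origin under its head; z along the shank.

How it is judged:
On the way, in this order (a step that is already met when the one before it is completed fails the run):
1. the tote is lifted clear of the bench, held by the gripper (height (world z) of tote_handle above 0.1 m and contact force between the fingers and tote above 1 N), for 0.2 s.
2. all five rivets lie together at the lip of the tilted tote (distance between each of rivet_1, rivet_2, rivet_3, rivet_4, rivet_5 and tote_lip below 0.07 m and angle between tote's own z axis and vertical above 0.2 rad), for 0.2 s.
At the end, for the whole second after the job is handed in: The gripper holds the tote in the air, tilted by more than 0.2 rad, at rest; all five rivets at rest within 70 mm of the lip's middle; the lip's middle over the middle of the dish (within 35 mm of its centre in plan), above 37 mm and below 150 mm over the bench; the tote does not touch the dish (all of step 2 and horizontal distance between tote_lip and dish below 0.035 m and height (world z) of tote_lip between 0.037 and 0.15 m and contact force between the fingers and tote above 1 N and contact force between tote and dish below 0.1 N and linear speed of each of tote, rivet_1, rivet_2, rivet_3, rivet_4, rivet_5 below 0.02 m/s); the arm keeps its last pose, push and grip.
It fails at once if a rivet left the tote (distance between any of rivet_1, rivet_2, rivet_3, rivet_4, rivet_5 and tote_handle above 0.14 m or z of any of rivet_1, rivet_2, rivet_3, rivet_4, rivet_5 in the frame of tote below 0 m).
It fails at once if the thin tote was squeezed or pressed too hard (both fingers together over 120 N, a grip of 60 N) (contact force between the fingers and tote above 120 N).
It fails at once if the dish was shoved (distance of dish from where it was at the start of the episode above 0.015 m).
It fails at once if the hammer, tape or marker was disturbed (distance of any of hammer, tape, marker from where it was at the start of the episode above 0.02 m).
It also fails if it takes over 40 s, if anything falls off the work surface, if the arm or the gripper's body presses on something with over 40 N, if the wrist force passes 120 N, or if a joint passes its speed limit or range.

### The arm

A 7-joint arm with a two-finger parallel gripper is mounted at the origin on a cart in front of the work surface, level with it; the furniture and walls round the work are solid. World frame = base frame: x ahead of the robot, y to its left, z up, the work surface at z = 0. Lengths are in m, angles in rad, forces in N, time in s.
With the tool pointing down it reaches from about 0.425 to 0.925 m from the base axis. Payload 6.8 kg.
Tool frame: the origin (TCP) lies midway between the tips of the shut fingers; the grasp point (between the pads) lies behind it (ctrl.grasp_offset is the z of the grasp point in the tool frame, in m); z points along the fingers, y is the line along which they close (so a half turn about z gives the same grasp; the last joint's range is limited). The gripper opens to 85 mm and grips with 20 to 120 N. Pads are 22 mm wide; open, the fingers measure 114 mm over their backs; the gripper's body (76 mm by 85 mm) begins 54 mm behind the grasp point. The pads swing forward as they close: fully open they stand 13 mm farther back than shut.
Start: joints at [1.19, 0.477, 0.022, 1.555, -0.011, 1.109, -0.083], TCP at [0.182, -0.65, 0.231] pointing down, gripper open.
Joint ranges: [-2.96, 2.96], [-0.34, 2.1], [-1.41, 1.46], [0.24, 2.44], [-1.37, 4.51], [0.17, 1.92], [-2.96, 2.96]. Speed limits (rad/s): [2.39, 2.39, 3.14, 3.14, 3.14, 3.14, 3.14].

### API

Orientations are given as a unit quaternion [x, y, z, w].
In Python, from plant import ctrl gives the robot as it stands.
- The arm moves only by the shell command python3 -m crank 'ROWS' [FORCE]. ROWS is JSON, a list of rows, each an object with "dr": the turn, a rotation vector about the tool's x, y, z in degrees, a list of three; "dp": the shift along the tool's x, y, z in mm, a list of three; "hand": the opening, from 0 (shut) to 1 (fully open). A call has 1 to 20 rows; each row shifts and turns the commanded pose from where the row before left it, along the tool's axes as they then stand; what a row does not reach is not made up. A row lasts 1/8 s, in which the tool goes at most 62.5 mm and 10.7 degrees, less where a joint would pass 70% of its speed; a pose out of reach is approached as far as the arm can. A call with a gripper value outside its range is refused whole. The fingers move at their own pace and stop on an object; FORCE is the grip in N (left out, the last holds). Time passes only in rows, so rows that do not move let the fingers close. It gives the time, the measured TCP pose, the force, the opening and the grip force at its end, in the units of the state.
- ctrl.observe(): the state, without advancing time (a new reading comes with each control period).
- ctrl.grab_frame(name): name is "side" or "top"; returns the picture (384x512x3 uint8, blue, green, red); there is no depth.
- ctrl.calibration(name): a dict with "fx", "fy", "cx", "cy" (pixels), "k1" (the pictures are not rectified: a ray, as slopes to the right and down, at radius r is drawn at 1 + k1 r^2 times it, then the intrinsics apply), "xyz" and "rotation" of the camera in the world. Camera axes: x right, y down, z forward; pixel columns grow to the right and rows downward; lengths in m; the calibration is good to about 2 mm. A picture is of the moment at which its call begins. calibration takes no time and is no camera call.
- ctrl.hand_in(): hands the job in; it is judged then, once.
The state is a dict: "t": time; "qpos": joint angles; "qvel": joint speeds; "joint_torque": joint torques, N m; "tool_pos": TCP position; "eef_rot": TCP orientation; "wrist_force": force on the tool from outside, world axes, zero at the start; "ft_torque": the same for the moment, N m; "gripper_width": finger opening in m; "grasp_force": force on a finger pad.
Only numpy, scipy, OpenCV 4.12 (cv2) and the standard library are available. Lean on these libraries where they do the work, as an engineer would, in place of code of your own. Each camera call takes 0.05 s, during which the arm holds its last target. There are 200 camera calls.

## Working session

There is one attempt and no reset: what is moved stays moved. The work goes in short steps, Python scripts to look and compute and a shell command to move; the robot and the scene stay as the last step left them, time stands still between calls to the robot, and variables do not carry over. Pictures are saved under pics/ and viewed, at most 10 in all, crops included, and the job is handed in when it is done.

```bash
mkdir -p pics; ls
python3 - <<'E'
from plant import ctrl
import cv2
for n in("top","side"):
    cv2.imwrite(f"pics/{n}0.png",ctrl.grab_frame(n)); print(n,ctrl.calibration(n))
print(ctrl.observe(), ctrl.grasp_offset)
E
```

```text
pics
top {'fx': 447.59173545421237, 'fy': 447.59173545421237, 'cx': 262.1817714582958, 'cy': 188.35681909261857, 'k1': -0.016029441182066572, 'xyz': array([0.33561346, 0.06883375, 1.12869915]), 'rotation': array([ 0.70524256, -0.7021658 ,  0.07137366, -0.06709628])}
side {'fx': 358.6763876887439, 'fy': 358.6763876887439, 'cx': 248.85708501428803, 'cy': 192.7000462469237, 'k1': -0.08557688859553891, 'xyz': array([ 0.36629578, -0.74018498,  0.67556826]), 'rotation': array([ 0.8824655 , -0.10963977,  0.04658724, -0.45504219])}
{'t': 0.1, 'qpos': array([ 1.18990222,  0.47771737,  0.02236225,  1.55632495, -0.01148585,
        1.10931346, -0.08309594]), 'qvel': array([-0.00035256, -0.00128904,  0.00106715, -0.00293174,  0.00043583,
        0.00101477, -0.00106283]), 'joint_torque': array([ 4.08487118e-03, -5.97759712e+01,  1.61299881e+00, -2.81955063e+01,
        1.26615641e-02,  5.00901660e-03, -7.17640688e-06]), 'tool_pos': array([ 0.18169408, -0.64954237,  0.23043504]), 'eef_rot': array([ 9.90711101e-01,  1.35981050e-01, -1.80164995e-04, -7.97225464e-04]), 'wrist_force': array([-0.53030508, -1.05748867, -0.09360744]), 'ft_torque': array([-0.02905694,  0.01519664,  0.00594233]), 'grasp_force': 0.0, 'gripper_width': 0.08542074579492732} -0.0187
```

View pics/top0.png

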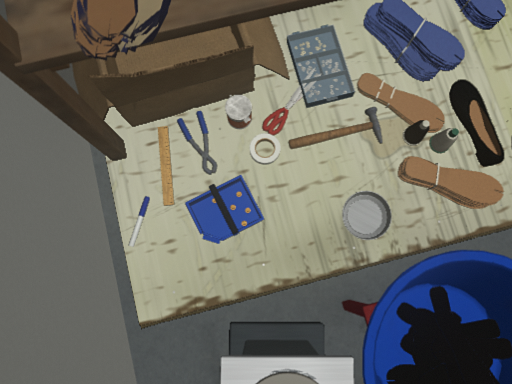

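View pics/side0.png

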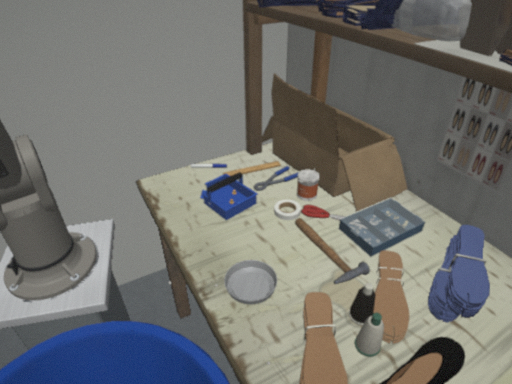

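The top view shows the tote at about (225,210), with its black handle running (215,187)-(237,235) and its cut corner at the lower left, about (208,240). The dish is at (366,215), the tape at (265,149), the marker at (139,220) and the hammer at (345,130).

```bash
cat > h.py <<'E'
import numpy as np, cv2
from scipy.spatial.transform import Rotation as R
from plant import ctrl
def ray(n,px):
    c=ctrl.calibration(n); K=np.array([[c['fx'],0,c['cx']],[0,c['fy'],c['cy']],[0,0,1]])
    u=cv2.undistortPoints(np.array(px,float).reshape(-1,1,2),K,np.array([c['k1'],0,0,0,0])).reshape(-1,2)
    return np.array(c['xyz']), R.from_quat(c['rotation']).apply(np.c_[u,np.ones(len(u))])
def plane(n,px,z):
    o,d=ray(n,px); return o+d*((z-o[2])/d[:,2])[:,None]
def proj(n,P):
    c=ctrl.calibration(n); p=R.from_quat(c['rotation']).inv().apply(np.atleast_2d(P)-c['xyz']); s=p[:,:2]/p[:,2:]
    s=s*(1+c['k1']*(s**2).sum(1))[:,None]; return s*[c['fx'],c['fy']]+[c['cx'],c['cy']]
E
python3 - <<'E'
from h import *
im=cv2.imread('pics/top0.png'); hsv=cv2.cvtColor(im,cv2.COLOR_BGR2HSV)
def box(m,x0,y0,x1,y1):
    o=np.zeros_like(m); o[y0:y1,x0:x1]=m[y0:y1,x0:x1]; return o
def big(m):
    c=cv2.findContours(m,cv2.RETR_EXTERNAL,cv2.CHAIN_APPROX_NONE)[0]; return max(c,key=cv2.contourArea)
blk=box(cv2.inRange(im,(0,0,0),(60,60,60)),190,170,260,245)
r=cv2.minAreaRect(big(blk)); b=cv2.boxPoints(r); print('handle',r); P=plane('top',b,.078); print(P)
print('centre',plane('top',[r[0]],.078))
blue=box(cv2.inRange(hsv,(105,120,60),(130,255,255)),175,165,275,250)
c=big(blue|blk); a=cv2.approxPolyDP(cv2.convexHull(c),3,True).reshape(-1,2); print('tote',a.tolist()); print(plane('top',a,.04))
g=box(cv2.inRange(hsv,(0,0,60),(180,45,190)),330,180,400,250)
e=cv2.fitEllipse(cv2.convexHull(big(g))); print('dish',e,plane('top',[e[0]],.03))
v=[tuple(x) for x in ((265,149),(139,220),(290,143),(374,124))]
print('tape,marker,hammer ends',plane('top',v,.01))
z=cv2.resize(im[165:255,170:400],None,fx=3.4,fy=3.4,interpolation=cv2.INTER_CUBIC)
cv2.imwrite('pics/crop.png',z)
E
```

```text
handle ((223.2000274658203, 208.89999389648438), (53.665626525878906, 6.708202362060547), 63.43495178222656)
[[0.54852632 0.19209922 0.078     ]
 [0.55593697 0.1779197  0.078     ]
 [0.44106925 0.11876915 0.078     ]
 [0.43396515 0.1327372  0.078     ]]
centre [[0.49427979 0.15507336 0.078     ]]
tote [[240, 175], [263, 218], [218, 242], [203, 238], [186, 202], [211, 185]]
[[0.5856354  0.11807438 0.04      ]
 [0.47797713 0.06034487 0.04      ]
 [0.4189695  0.16912289 0.04      ]
 [0.42846451 0.20571488 0.04      ]
 [0.51674162 0.2501681  0.04      ]
 [0.55980734 0.18970584 0.04      ]]
dish ((369.509521484375, 213.17877197265625), (81.67124938964844, 106.2335205078125), 94.88579559326172) [[ 0.49246905 -0.20402553  0.03      ]]
tape,marker,hammer ends [[ 0.66203515  0.05553176  0.01      ]
 [ 0.47532633  0.37155095  0.01      ]
 [ 0.67861382 -0.00948967  0.01      ]
 [ 0.73203749 -0.23112957  0.01      ]]
```

View pics/crop.png

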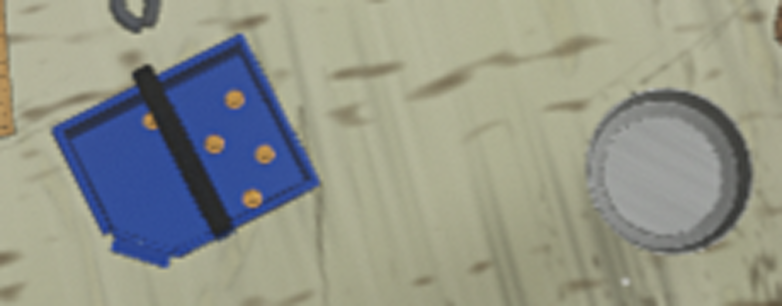

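Crop: handle runs (145,70)-(222,233), with four rivets on the +x side and one at (150,121). The tongue is at (140,250). The dish rim circle is centred at (669,170), which is about (366.9,215.1) in the full picture. I'll set out now.

```bash
python3 -c "
from h import *
print(plane('top',[(366.9,215.1)],.032),plane('top',[(224,209.5),(212.6,185.6),(235.3,233.5)],.079))
"
python3 -m crank '[{"dr":[0,0,-6],"dp":[0,0,0],"hand":1},{"dr":[0,0,-6],"dp":[0,0,0],"hand":1},{"dr":[0,0,0],"dp":[31,-12,0],"hand":1},{"dr":[0,0,0],"dp":[31,-12,0],"hand":1},{"dr":[0,0,0],"dp":[31,-12,0],"hand":1},{"dr":[0,0,0],"dp":[31,-12,0],"hand":1},{"dr":[0,0,0],"dp":[31,-12,0],"hand":1},{"dr":[0,0,0],"dp":[31,-12,0],"hand":1},{"dr":[0,0,0],"dp":[31,-12,0],"hand":1},{"dr":[0,0,0],"dp":[31,-12,0],"hand":1},{"dr":[0,0,0],"dp":[31,-12,0],"hand":1},{"dr":[0,0,0],"dp":[31,-12,0],"hand":1},{"dr":[0,0,0],"dp":[31,-12,0],"hand":1},{"dr":[0,0,0],"dp":[31,-12,0],"hand":1}]' 45
```

```text
[[ 0.48735971 -0.19684402  0.032     ]] [[0.49270253 0.15306809 0.079     ]
 [0.5503297  0.18151057 0.079     ]
 [0.43601268 0.12544789 0.079     ]]
t: 1.85
tool_pos: [0.445, -0.349, 0.231]
eef_rot: [0.971, 0.239, -0.0, -0.0]
wrist_force: [-0.3, 0.8, 0.7]
gripper_width: 0.0853
grasp_force: 0.0
```

```bash
python3 -m crank '[{"dr":[0,0,0],"dp":[20,-30,0],"hand":1},{"dr":[0,0,0],"dp":[20,-30,0],"hand":1},{"dr":[0,0,0],"dp":[20,-30,0],"hand":1},{"dr":[0,0,0],"dp":[20,-30,0],"hand":1},{"dr":[0,0,0],"dp":[20,-30,0],"hand":1},{"dr":[0,0,0],"dp":[20,-30,0],"hand":1},{"dr":[0,0,0],"dp":[20,-30,0],"hand":1},{"dr":[0,0,0],"dp":[20,-30,0],"hand":1},{"dr":[0,0,0],"dp":[20,-30,0],"hand":1},{"dr":[0,0,0],"dp":[20,-30,0],"hand":1},{"dr":[0,0,0],"dp":[20,-30,0],"hand":1},{"dr":[0,0,0],"dp":[20,-30,0],"hand":1},{"dr":[0,0,0],"dp":[20,-30,0],"hand":1},{"dr":[0,0,0],"dp":[20,-30,0],"hand":1},{"dr":[0,0,0],"dp":[0,0,45],"hand":1},{"dr":[0,0,0],"dp":[0,0,45],"hand":1},{"dr":[0,0,0],"dp":[0,0,0],"hand":1}]'
python3 - <<'E'
from h import *
im=ctrl.grab_frame('side'); p=proj('side',[[.4935,.154,.072],[.55,.184,.079],[.437,.124,.079]]); print(p)
for q in p: cv2.circle(im,tuple(int(v) for v in q),1,(0,0,255),-1)
cv2.imwrite('pics/s1.png',cv2.resize(im[120:240,160:310],None,fx=4,fy=4))
E
```

```text
t: 3.98
tool_pos: [0.4953, 0.1509, 0.1384]
eef_rot: [0.971, 0.239, -0.004, 0.0]
wrist_force: [0.1, 0.6, 1.3]
gripper_width: 0.0855
grasp_force: 0.0
[[223.45414115 182.53887978]
 [239.49807325 172.79776121]
 [206.11127172 188.92874006]]
```

View pics/s1.png

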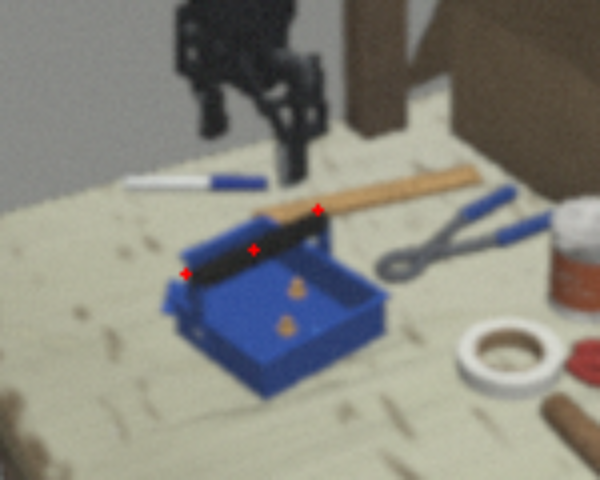

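The side view confirms the handle estimate: the projected red points lie along the black bar. The fingers straddle it. I'll descend and grip.

```bash
python3 -m crank '[{"dr":[0,0,0],"dp":[0,-3.5,14],"hand":1},{"dr":[0,0,0],"dp":[0,0,20],"hand":1},{"dr":[0,0,0],"dp":[0,0,20],"hand":1},{"dr":[0,0,0],"dp":[0,0,15],"hand":1},{"dr":[0,0,0],"dp":[0,0,15],"hand":1},{"dr":[0,0,0],"dp":[0,0,0],"hand":1},{"dr":[0,0,0],"dp":[0,0,0],"hand":0.5},{"dr":[0,0,0],"dp":[0,0,0],"hand":0.3},{"dr":[0,0,0],"dp":[0,0,0],"hand":0.2},{"dr":[0,0,0],"dp":[0,0,0],"hand":0},{"dr":[0,0,0],"dp":[0,0,0],"hand":0},{"dr":[0,0,0],"dp":[0,0,0],"hand":0},{"dr":[0,0,0],"dp":[0,0,0],"hand":0},{"dr":[0,0,0],"dp":[0,0,0],"hand":0}]' 40
```

```text
t: 5.78
tool_pos: [0.4967, 0.1551, 0.0577]
eef_rot: [0.971, 0.239, 0.0, 0.0]
wrist_force: [-0.8, -0.9, 5.4]
gripper_width: 0.0151
grasp_force: 39.6
```

```bash
python3 -m crank '[{"dr":[0,0,0],"dp":[0,0,-4],"hand":0},{"dr":[0,0,0],"dp":[0,0,-10],"hand":0},{"dr":[0,0,0],"dp":[0,0,-15],"hand":0},{"dr":[0,0,0],"dp":[0,0,-15],"hand":0},{"dr":[0,0,0],"dp":[0,0,-15],"hand":0},{"dr":[0,0,0],"dp":[0,0,-15],"hand":0},{"dr":[0,0,0],"dp":[0,0,-15],"hand":0},{"dr":[0,0,0],"dp":[0,0,-15],"hand":0},{"dr":[0,0,0],"dp":[0,0,-10],"hand":0},{"dr":[0,0,0],"dp":[0,0,-6],"hand":0},{"dr":[0,0,0],"dp":[0,0,0],"hand":0},{"dr":[0,0,0],"dp":[0,0,0],"hand":0},{"dr":[0,0,0],"dp":[0,0,0],"hand":0}]'
python3 - <<'E'
from h import *
im=ctrl.grab_frame('side')
cv2.imwrite('pics/s2.png',cv2.resize(im[80:240,150:310],None,fx=3.5,fy=3.5))
E
```

```text
t: 7.4
tool_pos: [0.496, 0.155, 0.1768]
eef_rot: [0.971, 0.239, -0.0, 0.0]
wrist_force: [0.0, -0.2, -2.4]
gripper_width: 0.0151
grasp_force: 39.1
```

View pics/s2.png

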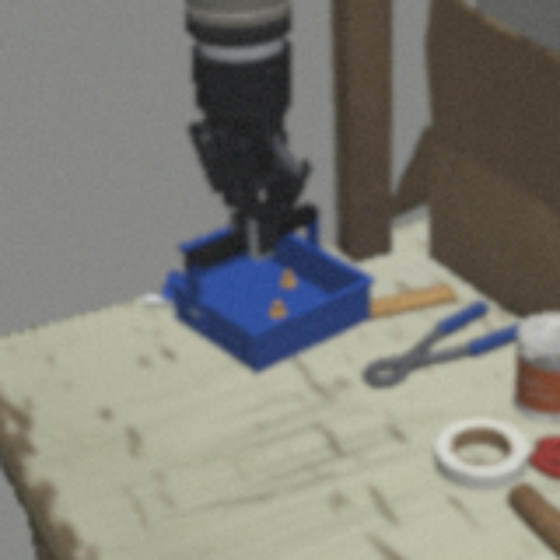

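The tote hangs level in the grip with the rivets still inside. Next I'll work out the carry.

Run:
```python
from h import *
s=ctrl.observe(); q0=R.from_quat(s['eef_rot']); p=np.array(s['tool_pos'])
h=np.array([-3.3,0,-14.3])/1e3
lip=h+np.array([-41,-56,54])/1e3   # tool x=tote y, y=tote x, z=-tote z
for th in (24,27):
    q=q0*R.from_rotvec(np.radians(th)*np.array([-1,1,0])/2**.5)
    tz=(q.as_matrix()@[0,0,-1]); off=q.apply(lip)
    T=np.array([.4875,-.197,.085])-off
    print(th,'tote z',tz,'TCP',T,'delta tool axes mm',q0.inv().apply(T-p)*1e3)
```

```text
24 tote z [-0.38745315  0.12157026  0.91383846] TCP [ 0.5315096  -0.21940405  0.15008297] delta tool axes mm [-142.27333284  348.16104504   26.8167352 ]
27 tote z [-0.4325711   0.13567105  0.89133361] TCP [ 0.52819549 -0.21836651  0.15254206] delta tool axes mm [-144.7301772   345.70420069   24.36015455]
```

```bash
python3 -m crank '[{"dr":[0,0,0],"dp":[-3,7,0],"hand":0},{"dr":[0,0,0],"dp":[-6,15,0],"hand":0},{"dr":[0,0,0],"dp":[-9,22,0],"hand":0},{"dr":[0,0,0],"dp":[-9,22,0],"hand":0},{"dr":[0,0,0],"dp":[-9,22,0],"hand":0},{"dr":[0,0,0],"dp":[-9,22,0],"hand":0},{"dr":[0,0,0],"dp":[-9,22,0],"hand":0},{"dr":[0,0,0],"dp":[-9,22,0],"hand":0},{"dr":[0,0,0],"dp":[-9,22,0],"hand":0},{"dr":[0,0,0],"dp":[-9,22,0],"hand":0},{"dr":[0,0,0],"dp":[-9,22,0],"hand":0},{"dr":[0,0,0],"dp":[-9,22,0],"hand":0},{"dr":[0,0,0],"dp":[-9,22,0],"hand":0},{"dr":[0,0,0],"dp":[-9,22,0],"hand":0},{"dr":[0,0,0],"dp":[-9,22,0],"hand":0},{"dr":[0,0,0],"dp":[-7,16,0],"hand":0},{"dr":[0,0,0],"dp":[-6,15,0],"hand":0},{"dr":[0,0,0],"dp":[-3,7,0],"hand":0},{"dr":[0,0,0],"dp":[0,0,0],"hand":0},{"dr":[0,0,0],"dp":[0,0,0],"hand":0}]'
```

```text
t: 9.95
tool_pos: [0.5311, -0.2163, 0.1773]
eef_rot: [0.971, 0.239, 0.0, -0.0]
wrist_force: [0.3, 0.5, -3.7]
gripper_width: 0.0149
grasp_force: 39.2
```

```bash
python3 -m crank '[{"dr":[-1.4,1.4,0],"dp":[0,0,0],"hand":0},{"dr":[-1.4,1.4,0],"dp":[0,0,0],"hand":0},{"dr":[-1.4,1.4,0],"dp":[0,0,0],"hand":0},{"dr":[-1.4,1.4,0],"dp":[0,0,0],"hand":0},{"dr":[-1.4,1.4,0],"dp":[0,0,0],"hand":0},{"dr":[-0.7,0.7,0],"dp":[0,0,0],"hand":0},{"dr":[-0.4,0.4,0],"dp":[0,0,0],"hand":0},{"dr":[-0.4,0.4,0],"dp":[0,0,0],"hand":0},{"dr":[-0.4,0.4,0],"dp":[0,0,0],"hand":0},{"dr":[-0.4,0.4,0],"dp":[0,0,0],"hand":0},{"dr":[-0.4,0.4,0],"dp":[0,0,0],"hand":0},{"dr":[-0.4,0.4,0],"dp":[0,0,0],"hand":0},{"dr":[-0.4,0.4,0],"dp":[0,0,0],"hand":0},{"dr":[-0.4,0.4,0],"dp":[0,0,0],"hand":0},{"dr":[0,0,0],"dp":[0,0,0],"hand":0},{"dr":[0,0,0],"dp":[0,0,0],"hand":0},{"dr":[0,0,0],"dp":[0,0,0],"hand":0},{"dr":[0,0,0],"dp":[0,0,0],"hand":0}]'
python3 - <<'E'
from h import *
a=ctrl.grab_frame('side'); b=ctrl.grab_frame('top')
cv2.imwrite('pics/s3.png',np.hstack([cv2.resize(a[180:310,190:320],(400,400)),cv2.resize(b[140:270,300:430],(400,400))]))
E
```

```text
t: 12.2
tool_pos: [0.5311, -0.2173, 0.1773]
eef_rot: [0.962, 0.237, 0.115, 0.069]
wrist_force: [-0.1, 0.7, -3.0]
gripper_width: 0.015
grasp_force: 39.2
```

View pics/s3.png

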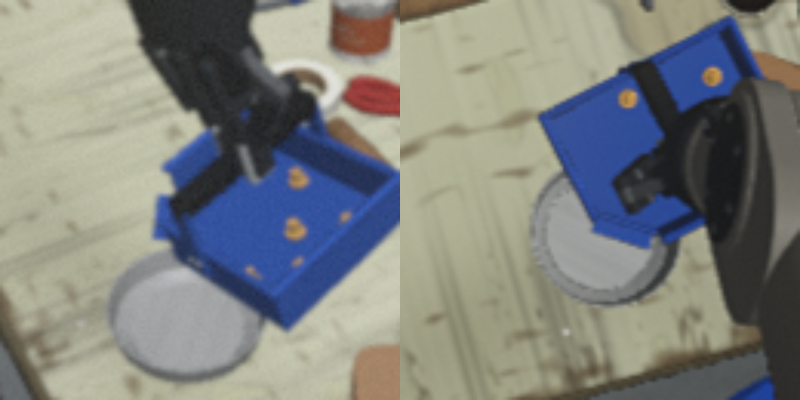

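At 15° nothing has slid far: side view shows rivets at (298,178) and (293,228), top view at (628,98) and (712,75). I'll keep tilting slowly.

```bash
python3 -m crank '[{"dr":[-0.4,0.4,0],"dp":[0,0,0],"hand":0},{"dr":[-0.4,0.4,0],"dp":[0,0,0],"hand":0},{"dr":[-0.4,0.4,0],"dp":[0,0,0],"hand":0},{"dr":[-0.4,0.4,0],"dp":[0,0,0],"hand":0},{"dr":[-0.4,0.4,0],"dp":[0,0,0],"hand":0},{"dr":[-0.4,0.4,0],"dp":[0,0,0],"hand":0},{"dr":[-0.4,0.4,0],"dp":[0,0,0],"hand":0},{"dr":[-0.4,0.4,0],"dp":[0,0,0],"hand":0},{"dr":[-0.4,0.4,0],"dp":[0,0,0],"hand":0},{"dr":[-0.4,0.4,0],"dp":[0,0,0],"hand":0},{"dr":[-0.4,0.4,0],"dp":[0,0,0],"hand":0},{"dr":[-0.4,0.4,0],"dp":[0,0,0],"hand":0},{"dr":[0,0,0],"dp":[0,0,0],"hand":0},{"dr":[0,0,0],"dp":[0,0,0],"hand":0},{"dr":[0,0,0],"dp":[0,0,0],"hand":0},{"dr":[0,0,0],"dp":[0,0,0],"hand":0},{"dr":[0,0,0],"dp":[0,0,0],"hand":0},{"dr":[0,0,0],"dp":[0,0,0],"hand":0}]'
python3 - <<'E'
from h import *
a=ctrl.grab_frame('side'); b=ctrl.grab_frame('top')
cv2.imwrite('pics/s4.png',np.hstack([cv2.resize(a[180:310,190:320],(400,400)),cv2.resize(b[140:270,300:430],(400,400))]))
E
```

```text
t: 14.55
tool_pos: [0.531, -0.2173, 0.1773]
eef_rot: [0.953, 0.234, 0.165, 0.1]
wrist_force: [0.4, 0.1, -3.3]
gripper_width: 0.0155
grasp_force: 39.2
```

View pics/s4.png

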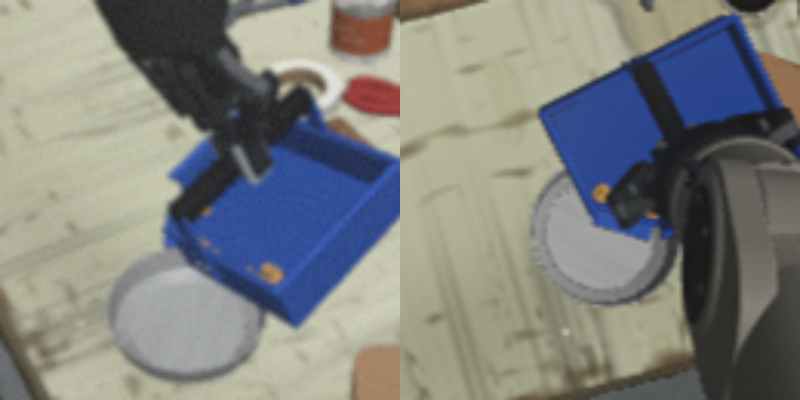

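At 22° most rivets are near the lip, but one still sits along the -y wall (side view (272,272)). I'll lean further toward tote -x to creep it along.

```bash
python3 -m crank '[{"dr":[-0.5,0,0],"dp":[0,0,0],"hand":0},{"dr":[-0.5,0,0],"dp":[0,0,0],"hand":0},{"dr":[-0.5,0,0],"dp":[0,0,0],"hand":0},{"dr":[-0.5,0,0],"dp":[0,0,0],"hand":0},{"dr":[-0.5,0,0],"dp":[0,0,0],"hand":0},{"dr":[-0.5,0,0],"dp":[0,0,0],"hand":0},{"dr":[-0.5,0,0],"dp":[0,0,0],"hand":0},{"dr":[-0.5,0,0],"dp":[0,0,0],"hand":0},{"dr":[0,0,0],"dp":[0,0,0],"hand":0},{"dr":[0,0,0],"dp":[0,0,0],"hand":0},{"dr":[0,0,0],"dp":[0,0,0],"hand":0},{"dr":[0,0,0],"dp":[0,0,0],"hand":0},{"dr":[0,0,0],"dp":[0,0,0],"hand":0},{"dr":[0,0,0],"dp":[0,0,0],"hand":0}]'
python3 - <<'E'
from h import *
a=ctrl.grab_frame('side'); b=ctrl.grab_frame('top')
cv2.imwrite('pics/s5.png',np.hstack([cv2.resize(a[180:310,190:320],(400,400)),cv2.resize(b[140:270,300:430],(400,400))]))
s=ctrl.observe(); q=R.from_quat(s['eef_rot']); L=np.array(s['tool_pos'])+q.apply(np.array([-44.3,-56,39.7])/1e3)
print('lip',L,'tilt',np.degrees(np.arccos(-q.as_matrix()[2,2])),'to go, tool mm',q.inv().apply(np.array([.4875,-.197,.085])-L)*1e3)
E
```

```text
t: 16.4
tool_pos: [0.531, -0.2174, 0.1773]
eef_rot: [0.949, 0.228, 0.173, 0.133]
wrist_force: [-0.2, 0.4, -2.2]
gripper_width: 0.0153
grasp_force: 39.2
lip [ 0.48772015 -0.19722654  0.11101775] tilt 25.18543409700839 to go, tool mm [-7.02847111 -8.89651385 23.41956439]
```

View pics/s5.png

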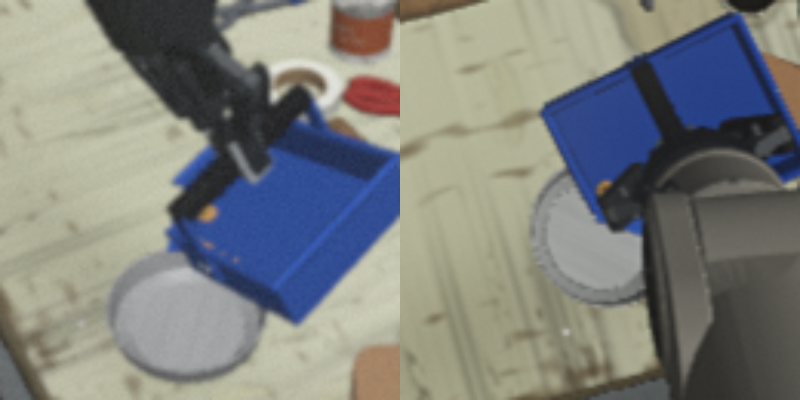

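The long-wall rivet has now slid to the corner. I'll lower to final height, then measure the rivet positions.

```bash
python3 -m crank '[{"dr":[0,0,0],"dp":[-0.4,-0.4,1.2],"hand":0},{"dr":[0,0,0],"dp":[-0.9,-1.2,3],"hand":0},{"dr":[0,0,0],"dp":[-0.9,-1.2,3],"hand":0},{"dr":[0,0,0],"dp":[-0.9,-1.2,3],"hand":0},{"dr":[0,0,0],"dp":[-0.9,-1.2,3],"hand":0},{"dr":[0,0,0],"dp":[-0.9,-1.2,3],"hand":0},{"dr":[0,0,0],"dp":[-0.9,-1.2,3],"hand":0},{"dr":[0,0,0],"dp":[-0.9,-1.2,3],"hand":0},{"dr":[0,0,0],"dp":[-0.4,-0.4,1.2],"hand":0},{"dr":[0,0,0],"dp":[0,0,0],"hand":0},{"dr":[0,0,0],"dp":[0,0,0],"hand":0},{"dr":[0,0,0],"dp":[0,0,0],"hand":0},{"dr":[0,0,0],"dp":[0,0,0],"hand":0},{"dr":[0,0,0],"dp":[0,0,0],"hand":0},{"dr":[0,0,0],"dp":[0,0,0],"hand":0}]'
cat > m.py <<'E'
from h import *
import sys
s=ctrl.observe(); q=R.from_quat(s['eef_rot']); p=np.array(s['tool_pos'])
M=np.array([[0,1,0],[1,0,0],[0,0,-1.]])  # tote<->tool axes
h=np.array([-3.3,0,-14.3])/1e3
def totool(t): return h+(M@(np.array(t)-[0,0,.072]))
print('lip',p+q.apply(totool([-.056,-.041,.018])))
ims=[]
for n,(x,y) in (('side',(190,180)),('top',(300,140))):
    im=ctrl.grab_frame(n); hsv=cv2.cvtColor(im,cv2.COLOR_BGR2HSV)
    m=cv2.inRange(hsv,(8,90,80),(25,255,255)); k=np.zeros_like(m); k[y:y+130,x:x+130]=m[y:y+130,x:x+130]
    N,_,st,ce=cv2.connectedComponentsWithStats(k)
    for i in range(1,N):
        o,d=ray(n,[ce[i]]); nrm=q.apply([0,0,-1]); P0=p+q.apply(totool([0,0,.016]))
        P=o+d[0]*(((P0-o)@nrm)/(d[0]@nrm)); t=M@(q.inv().apply(P-p)-h)+[0,0,.072]
        if abs(t[0])<.08 and abs(t[1])<.07: print(n,ce[i].round(1),st[i,4],'tote mm',(t*1e3).round(), 'dist',round(float(np.hypot(*(t[:2]-[-.056,-.041]))*1e3)))
    ims.append(cv2.resize(im[y:y+130,x:x+130],(400,400),interpolation=cv2.INTER_CUBIC))
cv2.imwrite(sys.argv[1],np.hstack(ims))
E
python3 m.py pics/s6.png
```

```text
t: 18.38
tool_pos: [0.5306, -0.2169, 0.1512]
eef_rot: [0.949, 0.228, 0.173, 0.133]
wrist_force: [-0.9, 0.1, -3.8]
gripper_width: 0.0151
grasp_force: 39.2
lip [ 0.48728235 -0.19679316  0.08490779]
side [256.7 257.2] 14 tote mm [-53. -19.  16.] dist 23
top [362.9 202.2] 8 tote mm [-65. -11.  16.] dist 32
```

View pics/s6.png

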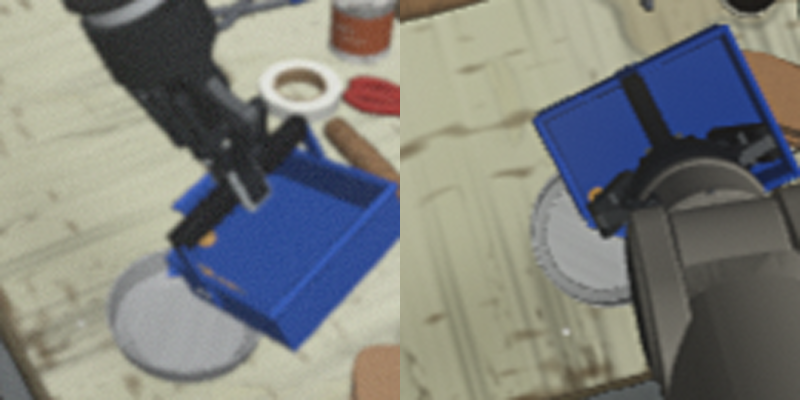

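Everything in view is gathered at the corner: one rivet at side-crop (207,239) and a row from (205,268) to (238,290). I'll check the far end of that row.

```bash
cat > m2.py <<'E'
from h import *
s=ctrl.observe(); q=R.from_quat(s['eef_rot']); p=np.array(s['tool_pos'])
M=np.array([[0,1,0],[1,0,0],[0,0,-1.]]); h=np.array([-3.3,0,-14.3])/1e3
n='side'; im=ctrl.grab_frame(n).astype(int)
rb=(im[...,2]-im[...,0]); nrm=q.apply([0,0,-1])
for z in (.010,.018):
    P0=p+q.apply(h+M@[0,0,z-.072]); out=[]
    for y,x in np.argwhere(rb>15):
        if not(240<=x<300 and 245<=y<295): continue
        o,d=ray(n,[(x,y)]); d=d[0]; P=o+d*(((P0-o)@nrm)/(d@nrm)); t=M@(q.inv().apply(P-p)-h)
        if abs(t[0])<.071 and abs(t[1])<.056: out.append((int(x),int(y),*(t[:2]*1e3).round().astype(int).tolist(),int(rb[y,x])))
    print(z,out)
E
python3 m2.py
```

```text
0.01 [(257, 255, -66, -10, 28), (258, 255, -64, -9, 43), (256, 256, -66, -14, 25), (257, 256, -63, -13, 59), (258, 256, -61, -12, 69), (259, 256, -58, -10, 28), (255, 257, -66, -17, 34), (256, 257, -63, -16, 57), (257, 257, -61, -15, 81), (258, 257, -58, -14, 88), (259, 257, -56, -13, 49), (254, 258, -66, -21, 22), (255, 258, -63, -19, 61), (256, 258, -61, -18, 80), (257, 258, -58, -17, 91), (258, 258, -56, -16, 81), (259, 258, -53, -15, 25), (255, 259, -61, -22, 31), (256, 259, -58, -20, 57), (257, 259, -56, -19, 55), (258, 259, -53, -18, 20), (257, 268, -34, -38, 29)]
0.018 [(257, 255, -56, -14, 28), (258, 255, -53, -13, 43), (256, 256, -56, -18, 25), (257, 256, -53, -16, 59), (258, 256, -51, -15, 69), (259, 256, -48, -14, 28), (255, 257, -56, -21, 34), (256, 257, -53, -20, 57), (257, 257, -51, -19, 81), (258, 257, -48, -18, 88), (259, 257, -46, -16, 49), (254, 258, -56, -24, 22), (255, 258, -53, -23, 61), (256, 258, -51, -22, 80), (257, 258, -48, -21, 91), (258, 258, -46, -20, 81), (259, 258, -43, -19, 25), (255, 259, -51, -25, 31), (256, 259, -48, -24, 57), (257, 259, -46, -23, 55), (258, 259, -43, -22, 20), (257, 268, -24, -42, 29)]
```

```bash
python3 -c "
from plant import ctrl
print(ctrl.hand_in())"
```

```text
the job is handed in; nothing more can be done
None
```

I handed the job in at about 18.5 s of the 40 s allowed; no verdict came back. The tote is held with a 40 N grip, tilted about 25°, with the lip about 85 mm above the bench and over the dish centre to within the measurement. In the pictures the rivets are gathered at the lip, though the tote wall partly hid them and I could not count all five individually.

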